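# Star-order tightening of a vacuum pot's lid

### The job

The lid of the steel vacuum pot is being tightened, a little each pass, and one of its four wing knobs has had its turn: its wing points at the middle of the lid. Carry on in star order: first the knob straight across from that one, then the remaining two in either order. Turn each clockwise only until its wing, too, points at the middle of the lid, and not well past it.

Things in the scene. Friction and masses are not known exactly. Their poses are not given: they have to be found in the camera images.
- pot: Steel vacuum pot, 240 mm across, fixed, any yaw. Origin: middle of its underside, z up. Flat lid, top 115 mm up; gauge in its middle 52 mm wide, 21 mm tall. Four equal black wing knobs, axes 90 mm from the middle: done one (fast) at the pot's +x, knob_left +y, knob_across -x, knob_right -y. Wing: upright bar on the knob's axis, 50 mm long, 14 mm thick, 8 to 44 mm above the lid; hub 30 mm wide below it.
- knob_across (a joint): Wing knob at the pot's -x, across from the done one. Value in rad, grows clockwise seen from above. At 1.2 the wing points at the lid's middle; starts loose at 0 to 0.35. Angle of the wing's length from the pot's +x, counterclockwise: pi + 1.2 - value. Upright axis, no rise; friction 0.12 N m; stays where left; no stop at 1.2 (turns on to 3).
- knob_left (a joint): Wing knob at the pot's +y. Value in rad, grows clockwise seen from above. At 1.2 the wing points at the lid's middle; starts loose at 0 to 0.35. Angle of the wing's length from the pot's +x, counterclockwise: pi/2 + 1.2 - value. Otherwise as knob_across.
- knob_right (a joint): Wing knob at the pot's -y. Value in rad, grows clockwise seen from above. At 1.2 the wing points at the lid's middle; starts loose at 0 to 0.35. Angle of the wing's length from the pot's +x, counterclockwise: -pi/2 + 1.2 - value. Otherwise as knob_across.

How it is judged:
On the way:
1. the knob across from the done one is turned until its wing points at the lid's middle (within 12 degrees) while the other two are still loose (value of joint knob_across between 0.99 and 1.41 rad and value of joint each of knob_left, knob_right below 0.6 rad), for 0.2 s.
At the end, for the whole second after the job is handed in: The wings of all three knobs point at the middle of the lid within 12 degrees (joint values 0.99 to 1.41) and the knobs are at rest (value of joint knob_across between 0.99 and 1.41 rad and velocity of joint knob_across between -0.05 and 0.05 rad/s and value of joint knob_left between 0.99 and 1.41 rad and velocity of joint knob_left between -0.05 and 0.05 rad/s and value of joint knob_right between 0.99 and 1.41 rad and velocity of joint knob_right between -0.05 and 0.05 rad/s); the robot touches nothing.
It fails at once if a knob is turned more than 20 degrees past pointing at the lid's middle (value above 1.55) (value of joint any of knob_across, knob_left, knob_right above 1.55 rad).
It also fails if it takes over 54 s, if anything falls off the work surface, if the arm or the gripper's body presses on something with over 40 N, if the wrist force passes 120 N, or if a joint passes its speed limit or range.

### The arm

A 7-joint arm with a two-finger parallel gripper is mounted at the origin on the work surface. World frame = base frame: x ahead of the robot, y to its left, z up, the work surface at z = 0. Lengths are in m, angles in rad, forces in N, time in s.
With the tool pointing down it reaches from about 0.35 to 0.9 m from the base axis. Payload 8.1 kg.
Tool frame: the origin (TCP) lies at the very end of the fingers, on their centre line; the grasp point (between the pads) lies 19 mm behind it (grasp_offset is the distance from the TCP to the grasp point, in m); z points along the fingers, y is the line along which they close (so a half turn about z gives the same grasp; the last joint's range is limited). The gripper opens to 92 mm and grips with 3 to 60 N. Pads are 19 mm wide; open, the fingers measure 130 mm over their backs; the gripper's body (75 mm by 190 mm) begins 47 mm behind the grasp point.
Start: joints at [1.208, 0.434, 0.025, 1.573, -0.012, 1.134, -0.075], TCP at [0.161, -0.604, 0.227] pointing down, gripper open.
Joint ranges: [-2.62, 2.62], [-0.44, 2.09], [-1.27, 1.32], [0.08, 2.57], [-1.32, 4.46], [0.12, 2], [-2.74, 2.74]. Speed limits (rad/s): [2.22, 2.22, 3.01, 3.01, 3.14, 3.14, 3.14].

### API

Orientations are given as a rotation vector (axis times angle).
In Python, from cell import observe, get_image, camera_params, sign_off, silhouettes, grasp_offset gives the robot as it stands. The module is installed in compiled form; this text tells all that it offers.
- The arm moves only by the tool jog_arm, never from a script. Its argument "motion" is a list that holds one entry, the list of rows, each a list of 7 numbers: the shift along the tool's x, y, z in m, then the turn, a rotation vector about the tool's x, y, z in rad, then the closure, from -1 (fully open) to 1 (shut), so that 0 is half open. In form: [[[dx, dy, dz, wx, wy, wz, hand], ...]]. A call has 1 to 10 rows; each row is the pose to reach, as a shift and turn from the pose commanded when the call began, along the tool's axes at that moment; what a row does not reach only later rows make up. A row lasts 1/12 s, in which the tool goes at most 41.7 mm and 7.16 degrees, less where a joint would pass 70% of its speed; a pose out of reach is approached as far as the arm can. A call with a gripper value outside its range is refused whole. The fingers move at their own pace and stop on an object; "force" is the grip in N (left out, the last holds). Time passes only in rows, so rows that repeat a pose let the fingers close. It gives the time, the measured TCP pose, the force, the opening and the grip force at its end, in the units of the state.
- observe(): the state, without advancing time (a new reading comes with each control period).
- get_image(name): name is "side" or "top" or "wrist"; returns the picture (400x640x3 uint8, red, green, blue); there is no depth.
- camera_params(name): a dict with "vertical_fov" (degrees; the focal length in pixels is half the picture's height over the tangent of half this angle, whatever the lens; pixels are square), "cx", "cy" (the principal point, pixels), "dist_coeffs" ([k1, k2, p1, p2, k3] as OpenCV has them; the pictures are not rectified), "T" (4x4, takes a point from camera to world coordinates). Camera axes: x right, y down, z forward; pixel columns grow to the right and rows downward; lengths in m; the calibration is good to about 2 mm. A picture is of the moment at which its call begins: read the wrist's pose just before it. camera_params takes no time and is no camera call; for the wrist camera it gives the pose at the moment of the call.
- sign_off(): hands the job in; it is judged then, once.
Trained networks look in the newest picture that a camera, given by its name, has taken for a name from the list of things; names that differ only in an ending like _2 or _b are one class to them, and where a whole thing is asked for, a point or a joint stands for the part that bears it (a point fixed in the world has none). Each returns a list of dicts, best first, with "p" (0 to 1); they miss things now and then, are a little off and sometimes report something else, mostly with a low value. They report only what shows in the picture. A call takes as long as a camera call.
- silhouettes(query, camera): "mask" (400x640 bool, what is visible of it) and "pixel" ([column, row] in pixels, amid what is visible of it).
The state is a dict: "clock": time; "joints": joint angles; "dq": joint speeds; "joint_efforts": joint torques, N m; "position": TCP position; "ee_rot": TCP orientation; "force": force on the tool from outside, world axes, zero at the start; "ft_torque": the same for the moment, N m; "width": opening from 0.0 (shut) to 1.0 (fully open); "gripper_force": force on a finger pad.
Only numpy, scipy, OpenCV 4.12 (cv2) and the standard library are available. Lean on these libraries where they do the work, as an engineer would, in place of code of your own. Each camera call takes 0.05 s, during which the arm holds its last target. There are 200 camera calls.

## Working session

There is one attempt and no reset: what is moved stays moved. The work goes in short steps, Python scripts to look and compute and a tool call to move; the robot and the scene stay as the last step left them, time stands still between calls to the robot, and variables do not carry over. Pictures are saved under pics/ and viewed, at most 10 in all, crops included, and the job is handed in when it is done.

Besides the shell and the picture viewer there is one more tool, called after ">>>" by a JSON object that holds its "method" and its "body", one argument or row to a line. jog_arm: Moves the arm, as the interface text tells. Its arguments: {"type":"object","properties":{"motion":{"type":"array"},"force":{"type":"number"}},"required":["motion"]}

```bash
mkdir -p pics
python3 - <<'E'
from cell import *
import cv2,numpy as np
s=observe();print({k:np.round(v,3) for k,v in s.items()}, grasp_offset if not callable(grasp_offset) else grasp_offset())
for n in("top","side"):
    im=get_image(n);cv2.imwrite(f"pics/{n}0.png",im[...,::-1]);p=camera_params(n);print(n,p)
    np.save(f"{n}0.npy",im)
    for q in("pot","knob_across","knob_left"):
        r=silhouettes(q,n)
        print(n,q,[(round(d["p"],2),d["pixel"],int(d["mask"].sum())) for d in r])
E
```

```text
{'clock': np.float64(0.0), 'joints': array([ 1.208,  0.435,  0.025,  1.574, -0.012,  1.134, -0.075]), 'dq': array([ 0.001, -0.002,  0.   , -0.   ,  0.   , -0.001, -0.001]), 'joint_efforts': array([-1.0000e-03, -6.6785e+01,  9.8400e-01, -3.1447e+01, -6.1000e-02,
        4.3000e-02,  0.0000e+00]), 'position': array([ 0.16 , -0.604,  0.226]), 'ee_rot': array([-3.114e+00, -4.070e-01,  1.000e-03]), 'force': array([ 0.048, -1.221,  0.031]), 'ft_torque': array([-0.011,  0.038,  0.048]), 'gripper_force': np.float64(0.0), 'width': np.float64(1.001)} 0.0188
top {'vertical_fov': 47.71543295703802, 'cx': 321.8204402493501, 'cy': 200.30450433736095, 'dist_coeffs': array([-0.00506135,  0.        ,  0.        ,  0.        ,  0.        ]), 'T': array([[ 0.01910801, -0.99212058,  0.12382095,  0.47935339],
       [-0.99976313, -0.02025047, -0.00797459,  0.01516176],
       [ 0.01041918, -0.12363925, -0.99227253,  0.74690339],
       [ 0.        ,  0.        ,  0.        ,  1.        ]])}
top pot [(0.96, [297.2, 206.0], 22396)]
top knob_across [(0.79, [276.8, 143.5], 622), (0.55, [299.0, 206.4], 22596)]
top knob_left [(0.96, [359.4, 179.4], 548)]
side {'vertical_fov': 43.14626828176378, 'cx': 321.9662329394034, 'cy': 202.07573248880766, 'dist_coeffs': array([-0.0914217,  0.       ,  0.       ,  0.       ,  0.       ]), 'T': array([[ 0.66981569, -0.39656468,  0.62776062,  0.12106839],
       [-0.74252066, -0.3613301 ,  0.56400676, -0.43444904],
       [ 0.00316365, -0.84390581, -0.53648204,  0.50230105],
       [ 0.        ,  0.        ,  0.        ,  1.        ]])}
side pot []
side knob_across [(0.67, [302.3, 152.6], 565)]
side knob_left [(0.66, [337.9, 188.8], 936)]
```

View pics/top0.png

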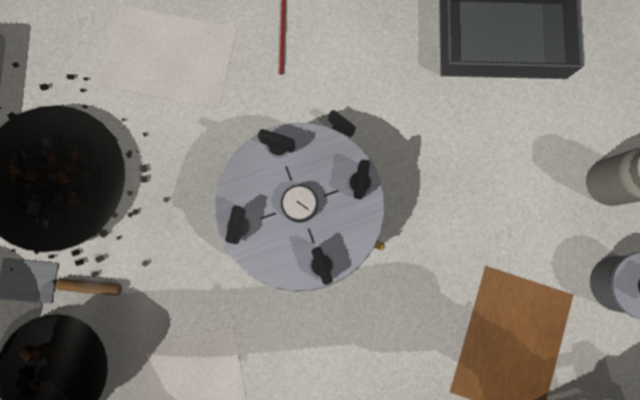

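View pics/side0.png

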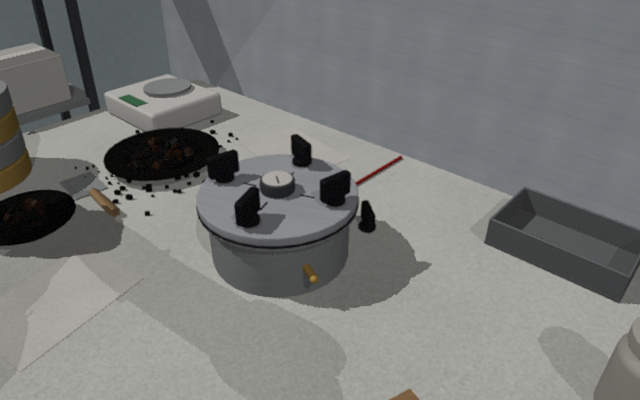

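The top picture shows the pot centred near (299,203). The lower wing at (321,264) points at the middle, so it is the done one. Across is (276,141), left is (360,180) and right is (237,224). A loose spare wing lies beside the pot at (341,123). Next I fit a model to both views.

```bash
cat > fit.py <<'E'
import numpy as np,cv2
from scipy.optimize import minimize
from cell import camera_params
def proj(p,P):
    f=200/np.tan(np.radians(p["vertical_fov"])/2);K=np.array([[f,0,p["cx"]],[0,f,p["cy"]],[0,0,1]])
    W=np.linalg.inv(p["T"]);return cv2.projectPoints(P.reshape(-1,1,3),cv2.Rodrigues(W[:3,:3])[0],W[:3,3],K,p["dist_coeffs"])[0].reshape(-1,2)
def box(c,a,l,w,z0,z1):
    u=np.array([np.cos(a),np.sin(a)]);n=np.array([-u[1],u[0]])
    return np.array([[*(c+i*l/2*u+j*w/2*n),z] for i in(-1,1) for j in(-1,1) for z in(z0,z1)])
def knobs(q):
    x,y,yaw=q[:3]
    for k,(b,v) in enumerate(zip((0,np.pi/2,np.pi,-np.pi/2),(1.2,*q[3:6]))): # done,left,across,right
        yield np.array([x,y])+.09*np.array([np.cos(yaw+b),np.sin(yaw+b)]), yaw+b+1.2-v
T8=np.linspace(0,2*np.pi,24,endpoint=False)
def render(p,q):
    m=np.zeros((400,640),np.uint8)
    for c,a in knobs(q):
        hub=np.array([[c[0]+.015*np.cos(t),c[1]+.015*np.sin(t),z] for t in T8 for z in(.115,.123)])
        for P in(box(c,a,.05,.014,.123,.159),hub):
            h=cv2.convexHull(proj(p,P).astype(np.float32)).reshape(-1,2)
            cv2.fillConvexPoly(m,np.round(h*16).astype(np.int32),255,cv2.LINE_AA,4)
    return m/255.
def lid(p,q,r=.118):
    m=np.zeros((400,640),np.uint8);c=np.array([[q[0]+r*np.cos(t),q[1]+r*np.sin(t),z] for t in T8 for z in(.115,.159)])
    cv2.fillConvexPoly(m,cv2.convexHull(proj(p,c).astype(np.float32)).astype(np.int32),1);return m>0
def fit(views,q0,thr=45):
    dat=[]
    for n,im,p in views:
        g=cv2.cvtColor(im,cv2.COLOR_RGB2GRAY)
        dat.append((p,(g<thr).astype(float),lid(p,q0)))
    def cost(q):
        s=0
        for p,d,R in dat:
            D=cv2.GaussianBlur(render(p,q)-d,(0,0),1.5);s+=(D[R]**2).sum()
        return s
    X=np.array([np.array(q0)]+[np.array(q0)+np.eye(6)[i]*([.01]*2+[.08]+[.15]*3)[i] for i in range(6)])
    r=minimize(cost,q0,method="Nelder-Mead",options=dict(initial_simplex=X,maxiter=700,xatol=1e-4,fatol=.01))
    return r.x,r.fun,dat
def ray(p,px,z):
    f=200/np.tan(np.radians(p["vertical_fov"])/2);d=p["T"][:3,:3]@[(px[0]-p["cx"])/f,(px[1]-p["cy"])/f,1];o=p["T"][:3,3]
    return (o+d*(z-o[2])/d[2])[:2]
E
python3 - <<'E'
from fit import *
V=[(n,np.load(n+"0.npy"),camera_params(n)) for n in("top","side")]
p=V[0][2];c=ray(p,(299,203),.136);d=ray(p,(321,264),.14)-c
q0=[*c,np.arctan2(d[1],d[0]),.2,.2,.2];print(q0)
for n,im,_ in V:
    g=cv2.cvtColor(im,cv2.COLOR_RGB2GRAY);print(n,[int((g[130:290,200:400]<t).sum()) for t in(20,30,40,50,60,70,80)])
for vs in(V,V[:1],V[1:]):
    q,f,_=fit(vs,q0);print(np.round(q,3),f)
    if vs is V:Q=q
np.save("q.npy",Q)
for c,a in knobs(Q):print(c.round(4),round(a,3))
o=[]
for n,im,p in V:
    b=im[...,::-1].copy();m=(render(p,Q)>.5).astype(np.uint8)
    cv2.drawContours(b,cv2.findContours(m,0,1)[0],-1,(0,0,255),1);y=100;o.append(cv2.resize(b[y:300,190:400],None,fx=1.9*1,fy=1.9))
cv2.imwrite("pics/ov.png",np.hstack(o))
from cell import observe
s=observe();R=cv2.Rodrigues(s["ee_rot"])[0];print(R.round(3),s["joints"].round(3))
E
```

```text
[np.float64(0.5512592321610329), np.float64(0.04120505064635163), np.float64(-2.773171630373553), 0.2, 0.2, 0.2]
top [0, 2, 1131, 2066, 2310, 2564, 2914]
side [3391, 3832, 4373, 4715, 5115, 6507, 10113]
[ 0.553  0.042 -2.769  0.017  0.486  0.191] 1437.475198953286
[ 0.552  0.041 -2.772  0.175  0.35   0.128] 599.4694023385224
[ 0.555  0.045 -2.761 -0.117  0.535  0.379] 729.2402600473139
[0.4691 0.0094] -2.769
[ 0.5857 -0.0416] -0.015
[0.6367 0.075 ] 1.087
[0.5201 0.126 ] -3.331
[[ 0.966  0.257 -0.   ]
 [ 0.257 -0.966  0.   ]
 [-0.    -0.    -1.   ]] [ 1.208  0.435  0.025  1.573 -0.012  1.134 -0.075]
```

View pics/ov.png

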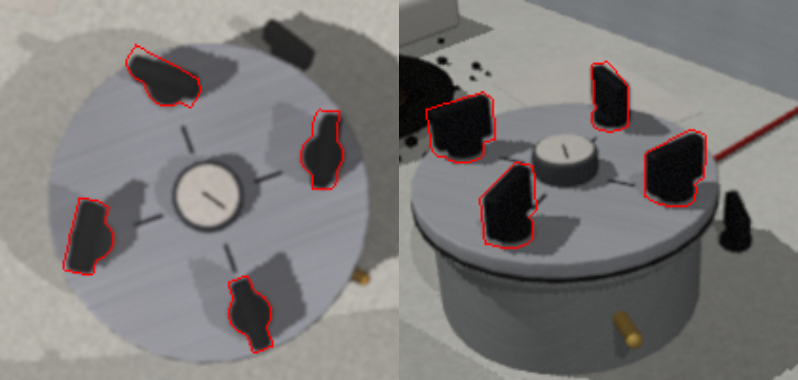

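The overlay shows outlines roughly on the wings, with a few pixels of offset. I'll refit with a threshold and pixel shift per camera.

```bash
cat > fit2.py <<'E'
from fit import *
def fit2(views,q0,thr={"top":58,"side":45,"wrist":50},sh=True):
    dat=[]
    for n,im,p in views:
        g=cv2.GaussianBlur(cv2.cvtColor(im,cv2.COLOR_RGB2GRAY),(0,0),.8).astype(float)
        d=np.clip((thr[n]+12-g)/24,0,1);dat.append((p,d,lid(p,q0,.115)))
    nv=len(views) if sh else 0
    def cost(q):
        s=0
        for i,(p,d,R) in enumerate(dat):
            r=render(p,q)
            if sh:r=cv2.warpAffine(r,np.array([[1,0,q[6+2*i]],[0,1,q[7+2*i]]],float),(640,400))
            D=cv2.GaussianBlur(r-d,(0,0),1.2);s+=(D[R]**2).sum()
        return s+ (((np.array(q[6:]))/2)**2).sum()*5
    q=np.r_[q0[:6],np.zeros(2*nv)]
    st=np.r_[.008,.008,.06,.15,.15,.15,np.ones(2*nv)*1.5]
    for k in range(3):
        X=np.vstack([q]+[q+np.eye(len(q))[i]*st[i]*(-1)**k for i in range(len(q))])
        r=minimize(cost,q,method="Nelder-Mead",options=dict(initial_simplex=X,maxiter=800,xatol=1e-4,fatol=.01));q=r.x
    return q,r.fun,dat
E
python3 - <<'E'
from fit2 import *
V=[(n,np.load(n+"0.npy"),camera_params(n)) for n in("top","side")]
q0=[.552,.041,-2.77,.15,.3,.2]
for vs in(V,V[:1],V[1:]):
    q,f,_=fit2(vs,q0);print(np.round(q,3),f)
    if vs is V:Q=q
np.save("q.npy",Q)
for c,a in knobs(Q):print(c.round(4),round(a,3))
E
```

```text
[ 0.553  0.042 -2.767  0.019  0.498  0.242  0.626  0.372 -0.219 -1.365] 1229.527407035034
[ 0.553  0.041 -2.773  0.18   0.345  0.15   0.362  0.375] 406.60807320628675
[ 0.554  0.043 -2.762 -0.151  0.566  0.69  -0.476 -0.4  ] 692.6351158926626
[0.469  0.0089] -2.767
[ 0.5857 -0.0418] -0.015
[0.6365 0.0749] 1.077
[0.5198 0.1257] -3.38
```

The wings fall in the expected range (left ≈0.18, across ≈0.35, right ≈0.15). Closing the grip aligns the wing anyway, so I rise and go over to knob_across.

>>> {"method": "jog_arm", "body": {
  "motion": [
    [[0,0,-0.04,0,0,0,-1],[0,0,-0.08,0,0,0,-1],[0,0,-0.12,0,0,0,-1],[0,0,-0.15,0,0,0,-1],[0.03,-0.025,-0.15,0,0,-0.1,-1],[0.06,-0.05,-0.15,0,0,-0.2,-0.1],[0.09,-0.075,-0.15,0,0,-0.3,-0.1],[0.12,-0.1,-0.15,0,0,-0.4,-0.1],[0.15,-0.125,-0.15,0,0,-0.5,-0.1],[0.18,-0.15,-0.15,0,0,-0.6,-0.1]]
  ],
  "force": 30
}}

```text
clock: 1.23
position: [0.2966, -0.4111, 0.377]
ee_rot: [2.852, 1.316, -0.0]
force: [0.5, -0.8, 0.5]
width: 0.691
gripper_force: 0.0
```

```bash
cat > go.py <<'E'
import sys,numpy as np,cv2
from cell import observe
def rel(x,y,z,a):
    s=observe();R=cv2.Rodrigues(s["ee_rot"])[0];d=R.T@(np.array([x,y,z])-s["position"])
    G=np.array([[np.cos(a),np.sin(a),0],[np.sin(a),-np.cos(a),0],[0,0,-1.]])
    w=cv2.Rodrigues(R.T@G)[0].ravel()
    print("t",round(float(s["clock"]),2),"pos",s["position"].round(4),"yaw",round(float(np.arctan2(R[1,0],R[0,0])),3),"q",s["joints"].round(2),"f",s["force"].round(1),"width",round(float(s["width"])*92,1),"\nrel",d.round(4),w.round(3))
if __name__=="__main__":rel(*map(float,sys.argv[1:5]))
E
python3 go.py 0.636 0.074 0.26 1.23
```

```text
t 1.23 pos [ 0.2966 -0.4111  0.377 ] yaw 0.865 q [ 0.99  0.16 -0.18  1.59  0.03  1.39  0.1 ] f [ 0.5 -0.8  0.5] width 63.5 
rel [ 0.5893 -0.0567  0.1167] [ 0.     0.    -0.365]
```

>>> {"method": "jog_arm", "body": {
  "motion": [
    [[0.04,-0.004,0,0,0,-0.1,-0.1],[0.08,-0.008,0,0,0,-0.2,-0.1],[0.12,-0.012,0,0,0,-0.3,-0.1],[0.16,-0.016,0,0,0,-0.365,-0.1],[0.2,-0.02,0,0,0,-0.365,-0.1],[0.24,-0.024,0,0,0,-0.365,-0.1],[0.28,-0.028,0,0,0,-0.365,-0.1],[0.32,-0.032,0,0,0,-0.365,-0.1],[0.36,-0.036,0,0,0,-0.365,-0.1],[0.4,-0.04,0,0,0,-0.365,-0.1]]
  ]
}}

```text
clock: 2.07
position: [0.5274, -0.082, 0.377]
ee_rot: [2.571, 1.805, 0.0]
force: [0.9, -0.6, -0.1]
width: 0.549
gripper_force: 0.0
```

```bash
python3 go.py 0.636 0.074 0.25 1.23
```

```text
t 2.07 pos [ 0.5274 -0.082   0.377 ] yaw 1.224 q [ 0.45  0.24 -0.5   1.51  0.12  1.42 -0.41] f [ 0.9 -0.6 -0.1] width 50.5 
rel [0.1836 0.049  0.127 ] [ 0.001  0.    -0.006]
```

>>> {"method": "jog_arm", "body": {
  "motion": [
    [[0.04,0.01,0,0,0,0,-0.1],[0.08,0.02,0,0,0,0,-0.1],[0.12,0.03,0.01,0,0,0,-0.1],[0.16,0.045,0.04,0,0,0,-0.1],[0.184,0.049,0.08,0,0,0,-0.1],[0.184,0.049,0.11,0,0,0,-0.1],[0.184,0.049,0.127,0,0,0,-0.1],[0.184,0.049,0.127,0,0,0,-0.1]]
  ]
}}

```text
clock: 2.73
position: [0.6327, 0.0728, 0.2441]
ee_rot: [-2.566, -1.806, 0.013]
force: [-1.2, -0.9, -0.1]
width: 0.547
gripper_force: 0.0
```

```bash
python3 go.py 0.636 0.074 0.128 1.23
python3 - <<'E'
from fit2 import *
from cell import get_image
p=camera_params("wrist");im=get_image("wrist");np.save("w1.npy",im)
q=[.553,.041,-2.772,.18,.345,.15]
b=im[...,::-1].copy();cv2.drawContours(b,cv2.findContours((render(p,q)>.5).astype(np.uint8),0,1)[0],-1,(0,0,255),1)
cv2.imwrite("pics/w1.png",b)
E
```

```text
t 2.73 pos [0.6327 0.0728 0.2441] yaw 1.226 q [ 0.14  0.5  -0.53  1.47  0.26  1.24 -0.76] f [-1.2 -0.9 -0.1] width 50.4 
rel [0.0028 0.0036 0.1161] [-0.008  0.004 -0.004]
```

View pics/w1.png

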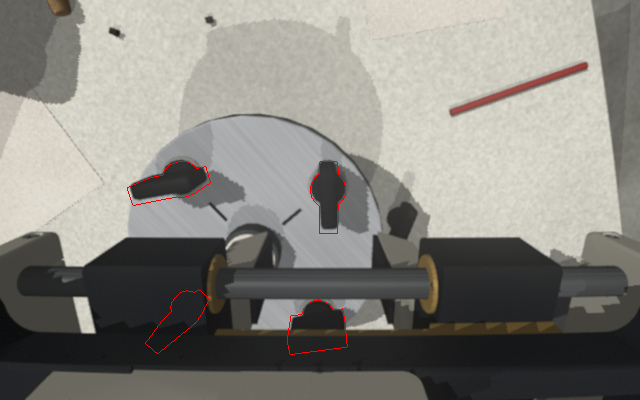

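Run:
```python
from fit2 import *
p=camera_params("wrist");print(p["T"].round(3))
q=[.553,.041,-2.772,.18,.345,.15]
for n,(c,a) in zip("done left across right".split(),knobs(q)):
    u=.025*np.array([np.cos(a),np.sin(a)]);print(n,c.round(3),round(a,3),proj(p,np.array([[*c,.159],[*(c+u),.159],[*(c-u),.159]])).round())
im=np.load("w1.npy");q2,f,_=fit2([("wrist",im,p)],q,thr={"wrist":50});print(q2.round(3))
```

```text
[[ 0.941 -0.325 -0.094  0.659]
 [-0.338 -0.907 -0.251  0.14 ]
 [-0.004  0.268 -0.964  0.406]
 [ 0.     0.     0.     1.   ]]
done [0.469 0.008] -2.772 [[169. 331.]
 [151. 346.]
 [189. 315.]]
left [ 0.586 -0.043] -0.181 [[315. 341.]
 [343. 338.]
 [287. 345.]]
across [0.637 0.074] 1.225 [[326. 201.]
 [326. 169.]
 [326. 232.]]
right [0.52  0.125] -3.293 [[160. 190.]
 [130. 196.]
 [191. 183.]]
[ 0.553  0.042 -2.818 -0.037  0.234  0.058  1.375  2.566]
```

The wrist picture shows knob_across's wing at (328,195), lined up with the tool's x and matching the model. I go down onto it.

>>> {"method": "jog_arm", "body": {
  "motion": [
    [[0,0,0.02,0,0,0,-0.1],[0,0,0.05,0,0,0,-0.1],[0,0,0.08,0,0,0,-0.1],[0,0,0.105,0,0,0,-0.1],[0,0,0.118,0,0,0,-0.1],[0,0,0.121,0,0,0,-0.1],[0,0,0.121,0,0,0,-0.1]]
  ]
}}

```text
clock: 3.37
position: [0.636, 0.0725, 0.1299]
ee_rot: [2.571, 1.805, 0.001]
force: [0.0, 0.7, 0.0]
width: 0.553
gripper_force: 0.0
```

```bash
python3 go.py 0.636 0.074 0.128 1.23
```

```text
t 3.37 pos [0.636  0.0725 0.1299] yaw 1.224 q [ 0.13  0.6  -0.5   1.61  0.33  1.01 -0.82] f [0.  0.7 0. ] width 50.8 
rel [ 0.0014 -0.0005  0.0019] [ 0.001 -0.    -0.006]
```

>>> {"method": "jog_arm", "body": {
  "motion": [
    [[0.001,0,0,0,0,0,1],[0.001,0,0,0,0,0,1],[0.001,0,0,0,0,0,1],[0.001,0,0,0,0,0,1],[0.001,0,0,0,0,0,1],[0.001,0,0,0,0,0,1]]
  ],
  "force": 25
}}

```text
clock: 3.87
position: [0.6367, 0.0734, 0.1293]
ee_rot: [2.57, 1.805, 0.003]
force: [11.9, -4.4, -5.0]
width: 0.163
gripper_force: 6.5
```

>>> {"method": "jog_arm", "body": {
  "motion": [
    [[0,0.001,0,0,0,0,1],[0,0.001,0,0,0,0,1],[0,0.001,0,0,0,0,1]]
  ]
}}

```text
clock: 4.12
position: [0.6371, 0.0732, 0.1292]
ee_rot: [2.57, 1.805, 0.001]
force: [1.5, -1.3, 4.7]
width: 0.151
gripper_force: 24.9
```

```bash
python3 go.py 0.6365 0.074 0.128 0.372
```

```text
t 4.12 pos [0.6371 0.0732 0.1292] yaw 1.224 q [ 0.13  0.6  -0.5   1.61  0.33  1.01 -0.82] f [ 1.5 -1.3  4.7] width 13.9 
rel [ 0.0005 -0.0009  0.0012] [ 0.001 -0.001  0.852]
```

Gripped at 13.9 mm with forces balanced. Next, turn +0.85 about the tool's z.

>>> {"method": "jog_arm", "body": {
  "motion": [
    [[0,0,0,0,0,0.1,1],[0,0,0,0,0,0.2,1],[0,0,0,0,0,0.3,1],[0,0,0,0,0,0.4,1],[0,0,0,0,0,0.5,1],[0,0,0,0,0,0.6,1],[0,0,0,0,0,0.7,1],[0,0,0,0,0,0.78,1],[0,0,0,0,0,0.83,1],[0,0,0,0,0,0.85,1]]
  ]
}}

```text
clock: 4.95
position: [0.6361, 0.0742, 0.1292]
ee_rot: [-3.087, -0.582, 0.0]
force: [-2.1, 0.5, 6.7]
width: 0.155
gripper_force: 24.9
```

>>> {"method": "jog_arm", "body": {
  "motion": [
    [[0,0,0,0,0,0,1],[0,0,0,0,0,0,1]]
  ]
}}

```text
clock: 5.12
position: [0.6361, 0.0742, 0.1293]
ee_rot: [-3.086, -0.586, 0.0]
force: [-2.4, 0.1, 6.7]
width: 0.15
gripper_force: 24.9
```

```bash
python3 go.py 0.6365 0.074 0.128 0.372
```

```text
t 5.12 pos [0.6361 0.0742 0.1293] yaw 0.375 q [-0.01  0.57 -0.29  1.62  0.18  0.98 -1.55] f [-2.4  0.1  6.7] width 13.8 
rel [0.0003 0.0004 0.0013] [-0.001  0.     0.003]
```

>>> {"method": "jog_arm", "body": {
  "motion": [
    [[0,0,0,0,0,0,-0.1],[0,0,0,0,0,0,-0.1],[0,0,0,0,0,0,-0.1],[0,0,0,0,0,0,-0.1],[0,0,-0.02,0,0,0,-0.1],[0,0,-0.05,0,0,0,-0.1],[0,0,-0.08,0,0,0,-0.1],[0,0,-0.11,0,0,0,-0.1],[0,0,-0.12,0,0,0,-0.1]]
  ]
}}

```text
clock: 5.87
position: [0.6382, 0.0739, 0.2534]
ee_rot: [-3.086, -0.585, -0.009]
force: [0.1, -0.2, 1.6]
width: 0.549
gripper_force: 0.0
```

Run:
```python
from fit2 import *
from cell import get_image
import go
p=camera_params("wrist");im=get_image("wrist")
q=[.553,.041,-2.772,.18,1.2,.15]
b=im[...,::-1].copy();cv2.drawContours(b,cv2.findContours((render(p,q)>.5).astype(np.uint8),0,1)[0],-1,(0,0,255),1)
cv2.imwrite("pics/w2.png",b)
for t in((.586,-.0425,.25,2.96),(.52,.125,.25,2.99)):go.rel(*t)
```

```text
t 5.92 pos [0.6385 0.074  0.2537] yaw 0.375 q [-0.    0.46 -0.3   1.47  0.14  1.22 -1.52] f [0.5 0.5 1.4] width 50.5 
rel [-0.0915  0.0892  0.0032] [ 9.000e-03 -1.000e-03 -2.585e+00]
t 5.92 pos [0.6385 0.074  0.2537] yaw 0.375 q [-0.    0.46 -0.3   1.47  0.14  1.22 -1.52] f [0.5 0.5 1.4] width 50.5 
rel [-0.0916 -0.0908  0.0029] [ 9.000e-03 -1.000e-03 -2.615e+00]
```

View pics/w2.png

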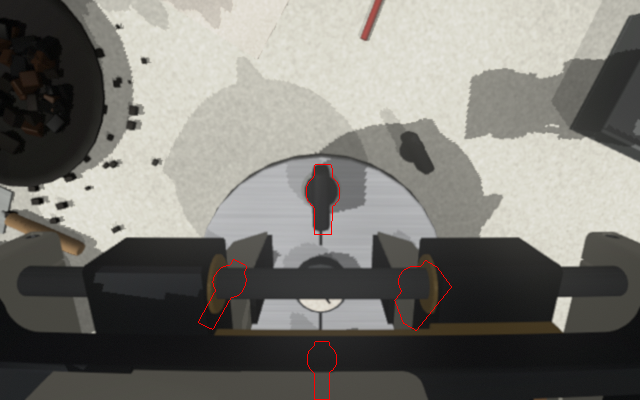

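The across wing at (322,195) now lines up with the mark on the lid and points at the gauge. Next is knob_left, with a 2.585 rad turn and the shift along the way.

>>> {"method": "jog_arm", "body": {
  "motion": [
    [[-0.01,0.01,0,0,0,-0.12,-0.1],[-0.02,0.02,0,0,0,-0.24,-0.1],[-0.03,0.03,0,0,0,-0.36,-0.1],[-0.04,0.04,0,0,0,-0.48,-0.1],[-0.05,0.05,0,0,0,-0.6,-0.1],[-0.06,0.06,0,0,0,-0.72,-0.1],[-0.07,0.07,0,0,0,-0.84,-0.1],[-0.08,0.08,0,0,0,-0.96,-0.1],[-0.09,0.09,0,0,0,-1.08,-0.1],[-0.09,0.09,0,0,0,-1.2,-0.1]]
  ]
}}

```text
clock: 6.75
position: [0.5843, -0.0469, 0.2473]
ee_rot: [-2.214, -2.228, 0.005]
force: [-0.3, 0.0, -0.8]
width: 0.549
gripper_force: 0.0
```

>>> {"method": "jog_arm", "body": {
  "motion": [
    [[0,0,0,0,0,-0.12,-0.1],[0,0,0,0,0,-0.24,-0.1],[0,0,0,0,0,-0.36,-0.1],[0,0,0,0,0,-0.48,-0.1],[0,0,0,0,0,-0.6,-0.1],[0,0,0,0,0,-0.72,-0.1],[0,0,0,0,0,-0.84,-0.1],[0,0,0,0,0,-0.96,-0.1],[0,0,0,0,0,-1.08,-0.1],[0,0,0,0,0,-1.2,-0.1]]
  ]
}}

```text
clock: 7.58
position: [0.5851, -0.0434, 0.2474]
ee_rot: [-0.564, -3.089, 0.0]
force: [0.2, -0.0, 0.0]
width: 0.553
gripper_force: 0.0
```

```bash
python3 go.py .586 -.0425 .25 2.96
```

```text
t 7.58 pos [ 0.5851 -0.0434  0.2474] yaw 2.781 q [ 0.54  0.48 -0.83  1.59  0.37  1.23  0.86] f [ 0.2 -0.   0. ] width 50.8 
rel [-0.0005  0.0012 -0.0026] [-0.    -0.002 -0.179]
```

>>> {"method": "jog_arm", "body": {
  "motion": [
    [[0,0.001,0,0,0,-0.1,-0.1],[0,0.001,0,0,0,-0.18,-0.1],[0,0.001,0.02,0,0,-0.18,-0.1],[0,0.001,0.05,0,0,-0.18,-0.1],[0,0.001,0.08,0,0,-0.18,-0.1],[0,0.001,0.105,0,0,-0.18,-0.1],[0,0.001,0.116,0,0,-0.18,-0.1],[0,0.001,0.118,0,0,-0.18,-0.1],[0,0.001,0.118,0,0,-0.18,-0.1]]
  ]
}}

```text
clock: 8.33
position: [0.5858, -0.0422, 0.1303]
ee_rot: [-0.293, -3.127, -0.001]
force: [0.1, -0.3, -0.1]
width: 0.546
gripper_force: 0.0
```

>>> {"method": "jog_arm", "body": {
  "motion": [
    [[0,0,0,0,0,0,1],[0,0,0,0,0,0,1],[0,0,0,0,0,0,1],[0,0,0,0,0,0,1],[0,0,0,0,0,0,1],[0,0,0,0,0,0,1],[0,0,0,0,0,0,1],[0,0,0,0,0,0,1]]
  ]
}}

```text
clock: 9.0
position: [0.5863, -0.0416, 0.1312]
ee_rot: [0.292, 3.127, 0.001]
force: [-0.8, 3.3, 3.8]
width: 0.147
gripper_force: 24.8
```

```bash
python3 go.py .586 -.0425 .128 1.940
```

```text
t 9.0 pos [ 0.5863 -0.0416  0.1312] yaw 2.955 q [ 0.52  0.6  -0.81  1.73  0.5   1.02  0.92] f [-0.8  3.3  3.8] width 13.6 
rel [ 0.0002 -0.001   0.0032] [1.000e-03 0.000e+00 1.015e+00]
```

Gripped at 13.6 mm. Turn +1.01.

>>> {"method": "jog_arm", "body": {
  "motion": [
    [[0,0,0,0,0,0.11,1],[0,0,0,0,0,0.22,1],[0,0,0,0,0,0.33,1],[0,0,0,0,0,0.44,1],[0,0,0,0,0,0.55,1],[0,0,0,0,0,0.66,1],[0,0,0,0,0,0.77,1],[0,0,0,0,0,0.88,1],[0,0,0,0,0,0.97,1],[0,0,0,0,0,1.01,1]]
  ]
}}

```text
clock: 9.83
position: [0.5863, -0.0416, 0.1312]
ee_rot: [1.775, 2.591, 0.001]
force: [-1.1, 3.4, 2.8]
width: 0.148
gripper_force: 24.8
```

>>> {"method": "jog_arm", "body": {
  "motion": [
    [[0,0,0,0,0,0,1],[0,0,0,0,0,0,1]]
  ]
}}

```text
clock: 10.0
position: [0.5864, -0.0417, 0.1311]
ee_rot: [1.767, 2.597, 0.001]
force: [-0.9, 3.5, 4.8]
width: 0.154
gripper_force: 24.9
```

```bash
python3 go.py .586 -.0425 .128 1.940
```

```text
t 10.0 pos [ 0.5864 -0.0417  0.1311] yaw 1.947 q [ 0.37  0.53 -0.56  1.74  0.34  0.96  0.05] f [-0.9  3.5  4.8] width 14.2 
rel [-0.0006 -0.0006  0.0031] [ 0.001 -0.     0.007]
```

>>> {"method": "jog_arm", "body": {
  "motion": [
    [[0,0,0,0,0,0,-0.1],[0,0,0,0,0,0,-0.1],[0,0,0,0,0,0,-0.1],[0,0,0,0,0,0,-0.1],[0,0,-0.02,0,0,0,-0.1],[0,0,-0.05,0,0,0,-0.1],[0,0,-0.08,0,0,0,-0.1],[0,0,-0.11,0,0,0,-0.1],[0,0,-0.12,0,0,0,-0.1],[0,0,-0.12,0,0,0,-0.1]]
  ]
}}

```text
clock: 10.83
position: [0.5876, -0.0423, 0.2537]
ee_rot: [1.768, 2.592, 0.004]
force: [0.9, -0.2, -0.1]
width: 0.55
gripper_force: 0.0
```

```bash
python3 go.py .52 .125 .25 2.99
```

```text
t 10.83 pos [ 0.5876 -0.0423  0.2537] yaw 1.944 q [ 0.4   0.42 -0.6   1.59  0.25  1.2   0.13] f [ 0.9 -0.2 -0.1] width 50.6 
rel [ 0.1805 -0.0018  0.0033] [ 0.003  0.004 -1.045]
```

>>> {"method": "jog_arm", "body": {
  "motion": [
    [[0.03,0,0,0,0,-0.12,-0.1],[0.06,0,0,0,0,-0.24,-0.1],[0.09,0,0,0,0,-0.36,-0.1],[0.12,0,0,0,0,-0.48,-0.1],[0.15,0,0,0,0,-0.6,-0.1],[0.18,-0.001,0,0,0,-0.72,-0.1],[0.18,-0.001,0,0,0,-0.84,-0.1],[0.18,-0.001,0,0,0,-0.96,-0.1],[0.18,-0.001,0,0,0,-1.045,-0.1],[0.18,-0.001,0,0,0,-1.045,-0.1]]
  ]
}}

```text
clock: 11.67
position: [0.5187, 0.1243, 0.2491]
ee_rot: [-0.231, -3.131, 0.001]
force: [-0.2, 0.0, -0.3]
width: 0.553
gripper_force: 0.0
```

```bash
python3 go.py .52 .125 .13 2.99;  python3 - <<'E'
from fit2 import *
from cell import get_image
p=camera_params("wrist");im=get_image("wrist")
q=[.553,.041,-2.772,1.2,1.2,.15]
b=im[...,::-1].copy();cv2.drawContours(b,cv2.findContours((render(p,q)>.5).astype(np.uint8),0,1)[0],-1,(0,0,255),1)
cv2.imwrite("pics/w3.png",b)
E
```

```text
t 11.67 pos [0.5187 0.1243 0.2491] yaw 2.994 q [ 0.32  0.41 -0.89  1.71  0.34  1.19  0.76] f [-0.2  0.  -0.3] width 50.9 
rel [-0.0014  0.0009  0.1191] [-0.001 -0.002  0.004]
```

View pics/w3.png

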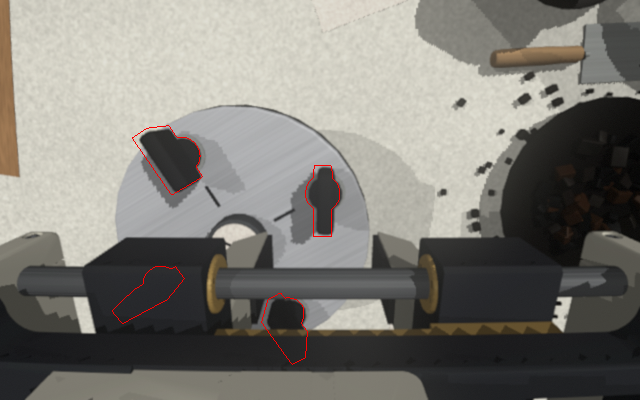

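The wrist picture shows knob_right's wing at (323,198), vertical between the fingers and on the model. Go down and grip.

>>> {"method": "jog_arm", "body": {
  "motion": [
    [[-0.001,0.001,0.02,0,0,0,-0.1],[-0.001,0.001,0.05,0,0,0,-0.1],[-0.001,0.001,0.08,0,0,0,-0.1],[-0.001,0.001,0.105,0,0,0,-0.1],[-0.001,0.001,0.117,0,0,0,-0.1],[-0.001,0.001,0.119,0,0,0,-0.1],[-0.001,0.001,0.119,0,0,0,-0.1]]
  ]
}}

```text
clock: 12.3
position: [0.5203, 0.1257, 0.1315]
ee_rot: [-0.24, -3.131, 0.0]
force: [-0.5, 0.3, -0.3]
width: 0.551
gripper_force: 0.0
```

>>> {"method": "jog_arm", "body": {
  "motion": [
    [[0,0,0,0,0,0,1],[0,0,0,0,0,0,1],[0,0,0,0,0,0,1],[0,0,0,0,0,0,1],[0,0,0,0,0,0,1],[0,0,0,0,0,0,1],[0,0,0,0,0,0,1],[0,0,0,0,0,0,1]]
  ]
}}

```text
clock: 12.97
position: [0.5209, 0.1264, 0.1321]
ee_rot: [0.238, 3.132, 0.002]
force: [0.4, 1.9, 2.2]
width: 0.148
gripper_force: 24.9
```

```bash
python3 go.py .52 .125 .128 1.940
```

```text
t 12.97 pos [0.5209 0.1264 0.1321] yaw 2.99 q [ 0.25  0.53 -0.82  1.86  0.47  0.96  0.64] f [0.4 1.9 2.2] width 13.6 
rel [ 0.0007 -0.0015  0.0041] [1.00e-03 0.00e+00 1.05e+00]
```

>>> {"method": "jog_arm", "body": {
  "motion": [
    [[0,0,0,0,0,0.11,1],[0,0,0,0,0,0.22,1],[0,0,0,0,0,0.33,1],[0,0,0,0,0,0.44,1],[0,0,0,0,0,0.55,1],[0,0,0,0,0,0.66,1],[0,0,0,0,0,0.77,1],[0,0,0,0,0,0.88,1],[0,0,0,0,0,0.99,1],[0,0,0,0,0,1.05,1]]
  ]
}}

```text
clock: 13.8
position: [0.5211, 0.1268, 0.1321]
ee_rot: [1.783, 2.586, 0.003]
force: [1.6, 3.5, 0.3]
width: 0.153
gripper_force: 25.0
```

>>> {"method": "jog_arm", "body": {
  "motion": [
    [[0,0,0,0,0,0,1],[0,0,0,0,0,0,1]]
  ]
}}

```text
clock: 13.97
position: [0.5211, 0.1267, 0.1321]
ee_rot: [1.772, 2.593, 0.003]
force: [1.9, 5.3, 0.4]
width: 0.148
gripper_force: 25.0
```

```bash
python3 go.py .52 .125 .128 1.940
```

```text
t 13.97 pos [0.5211 0.1267 0.1321] yaw 1.942 q [ 0.08  0.46 -0.56  1.87  0.3   0.9  -0.26] f [1.9 5.3 0.4] width 13.7 
rel [-0.0012 -0.0017  0.0041] [ 0.002 -0.001  0.002]
```

>>> {"method": "jog_arm", "body": {
  "motion": [
    [[0,0,0,0,0,0,-0.1],[0,0,0,0,0,0,-0.1],[0,0,0,0,0,0,-0.1],[0,0,0,0,0,0,-0.1],[0,0,-0.02,0,0,0,-0.1],[0,0,-0.05,0,0,0,-0.1],[0,0,-0.09,0,0,0,-0.1],[0,0,-0.13,0,0,0,-0.1],[0,0,-0.17,0,0,0,-0.1],[0,0,-0.2,0,0,0,-0.1]]
  ]
}}

```text
clock: 14.8
position: [0.5206, 0.1257, 0.3351]
ee_rot: [1.775, 2.59, 0.002]
force: [1.6, 0.8, -0.7]
width: 0.552
gripper_force: 0.0
```

>>> {"method": "jog_arm", "body": {
  "motion": [
    [[0.03,-0.02,0,0,0,0,-0.1],[0.06,-0.04,0,0,0,0,-0.1],[0.09,-0.06,0,0,0,0,-0.1],[0.12,-0.08,0,0,0,0,-0.1],[0.15,-0.1,0,0,0,0,-0.1],[0.18,-0.12,0,0,0,0,-0.1],[0.21,-0.12,0,0,0,0,-0.1],[0.24,-0.12,0,0,0,0,-0.1],[0.24,-0.12,0,0,0,0,-0.1],[0.24,-0.12,0,0,0,0,-0.1]]
  ]
}}

```text
clock: 15.63
position: [0.3211, 0.3071, 0.3316]
ee_rot: [-1.771, -2.594, 0.001]
force: [0.6, -1.3, -0.4]
width: 0.552
gripper_force: 0.0
```

Run:
```python
from fit2 import *
from cell import get_image,observe
V=[]
for n in("top","side"):
    V.append((n,get_image(n),camera_params(n)))
q=[.553,.041,-2.772,1.2,1.2,1.2];print(fit2(V[:1],q)[0].round(3))
o=[]
for n,im,p in V:
    b=im[...,::-1].copy();cv2.drawContours(b,cv2.findContours((render(p,q)>.5).astype(np.uint8),0,1)[0],-1,(0,0,255),1)
    o.append(cv2.resize(b[100:300,190:400],None,fx=1.9,fy=1.9))
cv2.imwrite("pics/end.png",np.hstack(o));print(observe()["clock"],observe()["position"])
```

```text
[ 0.553  0.041 -2.773  1.19   1.213  1.233 -0.427  0.367]
15.7333 [0.32246246 0.30527426 0.3314045 ]
```

View pics/end.png

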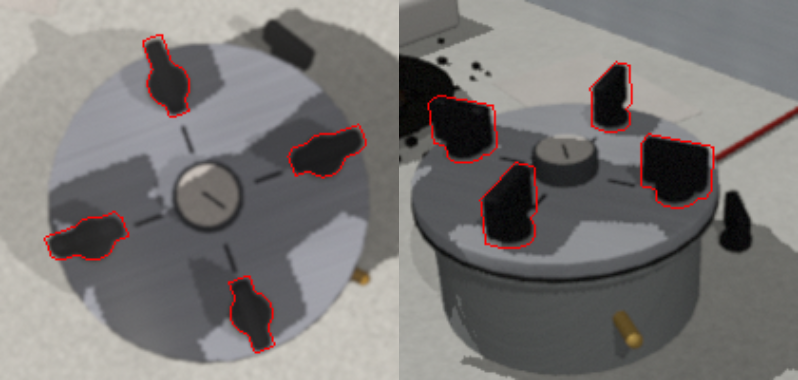

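All four wings point at the middle, at about 1.19, 1.21 and 1.23 for left, across and right, and the arm is clear.

```bash
python3 -c "
from cell import sign_off
print(sign_off())"
```

```text
the job is handed in; nothing more can be done
None
```

I turned knob_across first, then knob_left and knob_right. All three wings point at the middle of the lid (measured from the top camera at about 1.21, 1.19 and 1.23 rad), and I handed the job in with the arm clear at about 16 s; sign_off returned no verdict.

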